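Return the bench kit to its outline tiles

TASK

The breadboarding kit is being put away: carry the soldering tip tin, the timer module, the round thumb nut and the wing nut each to the tile whose printed outline has its shape and size, and set each one down (do not drop it) upright and centred inside that outline, the timer and the wing nut lying the same way as their outlines. Leave the red clamp and the solder spool where they stand, and let go of everything at the end.

Things in the scene. Friction and masses are not known exactly. Their poses are not given: they have to be found in the camera images.
- tin: Closed round chrome soldering tip tin with a broad dark ring on its lid, 52 mm in diameter, 26 mm high, standing on its flat base, loose, about 90 g. Origin at the centre of its underside, z up. Grip it across its diameter.
- timer: Beige plastic timer module, a box 60 mm (its x) x 40 mm (its y) x 24 mm high with a dark display, a black dial and three red buttons on top, loose, about 60 g. Origin at the centre of its underside, z up. Either way round (half a turn) fits its outline.
- round_nut: Round knurled brass thumb nut, loose, about 100 g: a disc 36 mm in diameter and 12 mm high, with a boss 22 mm in diameter above it, 20 mm high in all, a dark bore on top. Origin at the centre of its underside, z up. Grip it across the disc.
- wing_nut: Brass wing nut, loose, about 80 g: a round hub 24 mm in diameter at the foot, 21 mm at its top, 16 mm high, with two wings 8 mm thick that stand out along its x, 54 mm from tip to tip, the tips 27 mm high. Origin at the centre of its underside, z up. Grip it across the hub, along its y. Either way round (half a turn) fits its outline.
- tin_tile: Slate-blue silicone tile, 100 x 80 x 4 mm (long side along its x), fixed to the cart top; origin at the centre of its underside, z up, top face at z = 4 mm. Centred on it, white-edged with a light blue-grey fill, flat print: a large circle 68 mm in diameter, the place of the tin (8 mm margin all round).
- timer_tile: Slate-blue silicone tile, 100 x 80 x 4 mm (long side along its x), fixed to the cart top; origin at the centre of its underside, z up, top face at z = 4 mm. Centred on it, white-edged with a light blue-grey fill, flat print: a rectangle 76 mm (along the tile's x) x 56 mm (y), the place of the timer, whose long side lies along the tile's x.
- round_nut_tile: Slate-blue silicone tile, 100 x 80 x 4 mm (long side along its x), fixed to the cart top; origin at the centre of its underside, z up, top face at z = 4 mm. Centred on it, white-edged with a light blue-grey fill, flat print: a small circle 52 mm in diameter, the place of the round thumb nut (8 mm margin all round).
- wing_nut_tile: Slate-blue silicone tile, 100 x 80 x 4 mm (long side along its x), fixed to the cart top; origin at the centre of its underside, z up, top face at z = 4 mm. Centred on it, white-edged with a light blue-grey fill, flat print: a bar 70 mm (along the tile's x) x 24 mm with a circle 40 mm in diameter at its middle, the place of the wing nut, whose wings lie along the tile's x.
- clamp: Bystander, to be left alone: small red aluminium bench clamp with a steel screw, gripping an upright olive circuit board; base 90 x 70 mm, 94 mm high, loose, 0.9 kg, to the robot's right of the work. Origin at the centre of its underside, z up.
- spool: Bystander, to be left alone: blue spool of solder, 60 mm in diameter, 46 mm high, loose, 0.5 kg, to the robot's left of the work. Origin at the centre of its underside, z up.
Things that resemble listed ones, but are neither listed nor needed, are in the scene too. What is shaped like the wing_nut but pink or purple is not meant.

How it is judged:
By the outcome, as a careful person would: the job done as asked, in the order asked, and still so for the second after the job is handed in, with the robot touching nothing.
It also fails if it takes over 102 s, if anything falls off the work surface, if the arm or the gripper's body presses on something with over 40 N, if the wrist force passes 120 N, or if a joint passes its speed limit or range.

ROBOT

A 6-joint arm with a two-finger parallel gripper is mounted at the origin on the work surface. World frame = base frame: x ahead of the robot, y to its left, z up, the work surface at z = 0. Lengths are in mm, angles in rad, forces in N, time in s.
With the tool pointing down it reaches from about 400 to 925 mm from the base axis. Payload 12.5 kg.
Tool frame: the origin (TCP) lies midway between the tips of the shut fingers; the grasp point (between the pads) lies 19 mm behind it; z points along the fingers, y is the line along which they close (so a half turn about z gives the same grasp; the last joint's range is limited). The gripper opens to 95 mm and grips with 3 to 60 N. Pads are 20 mm wide; open, the fingers measure 119 mm over their backs; the gripper's body (75 mm by 180 mm) begins 59 mm behind the grasp point.
Start: joints at [1.074, 0.491, 1.559, -0, 1.092, -0.106], TCP at [238.065, 577.903, 214.661] pointing down, gripper open.
Joint ranges: [-3.1, 3.1], [-0.84, 2.19], [0.05, 2.79], [-1.13, 4.28], [0.06, 2.93], [-2.69, 2.69]. Speed limits (rad/s): [2.22, 2.22, 2.79, 3.14, 3.14, 3.14].

INTERFACE

Orientations are given as [roll, pitch, yaw] about the fixed x, y, z axes, in that order (R = Rz(yaw) Ry(pitch) Rx(roll)).
In Python, from cell import env gives the robot as it stands.
- The arm moves only by the tool arm_command, never from a script. Its argument "targets" is a list of rows, each a list of 5 numbers: the shift along the tool's x, y, z in mm, then the turn about the tool's z in degrees, then the opening, from 0 (shut) to 1 (fully open). In form: [[tx, ty, tz, roll, fingers], ...]. A call has 1 to 5 rows; each row is the pose to reach, as a shift and turn from the pose commanded when the call began, along the tool's axes at that moment; what a row does not reach only later rows make up. A row lasts 1/10 s, in which the tool goes at most 50 mm and 8.59 degrees, less where a joint would pass 70% of its speed; a pose out of reach is approached as far as the arm can. A call with a gripper value outside its range is refused whole. The fingers move at their own pace and stop on an object; the grip force is fixed at half the most. Time passes only in rows, so rows that repeat a pose let the fingers close. It gives the time, the measured TCP pose, the force, the opening and the grip force at its end, in the units of the state.
- env.state(): the state, without advancing time (a new reading comes with each control period).
- env.read_camera(name): name is "scene" or "top"; returns a dict with "frame" (420x560x3 uint8, red, green, blue), "vertical_fov" (degrees; the focal length in pixels is half the picture's height over the tangent of half this angle, whatever the lens; pixels are square), "cx", "cy" (the principal point, pixels), "world_from_camera" (4x4, takes a point from camera to world coordinates). Camera axes: x right, y down, z forward; pixel columns grow to the right and rows downward; lengths in mm; the calibration is good to about 2 mm. A picture is of the moment at which its call begins. There is no depth.
- env.job_done(): hands the job in; it is judged then, once.
The state is a dict: "t": time; "joints": joint angles; "qvel": joint speeds; "tau": joint torques, N m; "eef_pos": TCP position; "tcp_rot": TCP orientation; "ft_force": force on the tool from outside, world axes, zero at the start; "moment": the same for the moment, N m; "opening": opening from 0.0 (shut) to 1.0 (fully open); "grip_force": force on a finger pad.
Only numpy, scipy, OpenCV 4.12 (cv2) and the standard library are available. Lean on these libraries where they do the work, as an engineer would, in place of code of your own. Each camera call takes 0.05 s, during which the arm holds its last target. There are 200 camera calls.

## Working session

There is one attempt and no reset: what is moved stays moved. The work goes in short steps, Python scripts to look and compute and a tool call to move; the robot and the scene stay as the last step left them, time stands still between calls to the robot, and variables do not carry over. Pictures are saved under pics/ and viewed, at most 17 in all, crops included, and the job is handed in when it is done.

Besides the shell and the picture viewer there is one more tool, called as name([rows], argument=value, ...), one row to a line, values as JSON. arm_command: Moves the arm, as the interface text tells. Its arguments: {"type":"object","properties":{"targets":{"type":"array","items":{"type":"array","items":{"type":"number"}}}},"required":["targets"]}

```bash
ls; mkdir -p pics
python3 - <<'E'
from cell import env
import cv2,numpy as np,pickle
s=env.state();print(s)
for n in("scene","top"):
    c=env.read_camera(n);cv2.imwrite(f"pics/{n}0.png",c["frame"][:,:,::-1]);pickle.dump(c,open(f"{n}0.pkl","wb"))
    print(n,c["vertical_fov"],c["cx"],c["cy"],c["world_from_camera"].round(3).tolist() if hasattr(c["world_from_camera"],'round') else c["world_from_camera"])
E
```

```text
pics
{'t': 0.0, 'joints': array([ 1.07439407e+00,  4.91600630e-01,  1.55946057e+00, -1.83207410e-05,
        1.09169299e+00, -1.05630055e-01]), 'qvel': array([6.80677222e-04, 7.62594376e-05, 3.18602897e-04, 9.64224587e-04,
       1.52235716e-03, 2.34822722e-04]), 'tau': array([-4.26566512e-04, -6.12640572e+01, -2.58187419e+01,  6.92199077e-02,
        4.81659151e-02, -1.29475206e-04]), 'eef_pos': array([237.94603487, 577.66551976, 214.03240386]), 'tcp_rot': array([-3.14043588e+00, -1.06307430e-04,  2.75082885e+00]), 'ft_force': array([0.27604668, 0.28117659, 0.20268536]), 'moment': array([-0.01503414,  0.00313507,  0.01365368]), 'grip_force': 0.0, 'opening': 1.0030660909243843}
scene 50.10440692196695 283.81071161208916 209.5327130963693 [[-0.491, 0.683, -0.541, 1223.438], [0.871, 0.391, -0.297, 363.9], [0.009, -0.617, -0.787, 1003.167], [0.0, 0.0, 0.0, 1.0]]
top 45.58023193559397 282.2308105411095 217.82945635754436 [[-0.012, -0.99, 0.143, 335.864], [-1.0, 0.011, -0.005, 8.127], [0.003, -0.143, -0.99, 1566.218], [0.0, 0.0, 0.0, 1.0]]
```

View pics/scene0.png

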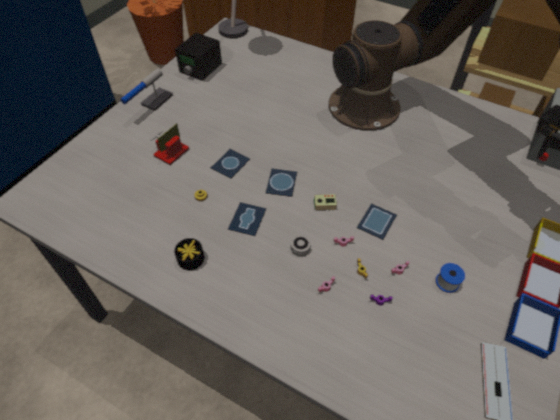

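View pics/top0.png

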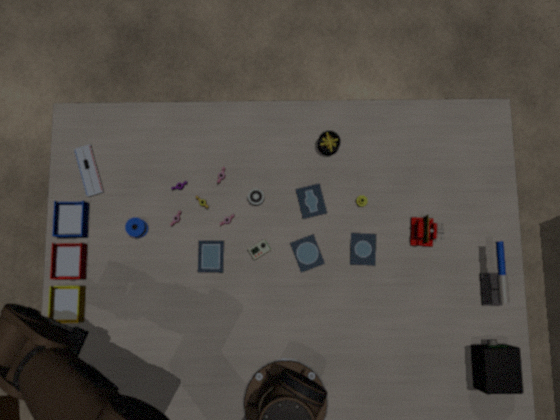

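The top view shows the wing nut at (202,202), timer (259,250), tin (256,198) and round nut (362,201). The tiles are timer (211,256), tin (308,253), round nut (363,249) and wing (312,200). The scene view agrees: wing nut (362,268), timer (325,202), tin (301,246), round nut (201,195), and tiles at (377,221), (282,182), (230,163) and (247,219).

```bash
cat > h.py <<'E'
import cv2,numpy as np,pickle
def ray(c,u,v,z):
    f=c["frame"].shape[0]/2/np.tan(np.radians(c["vertical_fov"])/2)
    T=np.array(c["world_from_camera"]);d=T[:3,:3]@[(u-c["cx"])/f,(v-c["cy"])/f,1];o=T[:3,3]
    return (o+d*(z-o[2])/d[2])[:2]
def rayv(c,P,z): return np.array([ray(c,u,v,z) for u,v in P])
def crop(c,u,v,r,k=6): # upsampled BGR crop
    u,v=int(u),int(v);p=c["frame"][v-r:v+r,u-r:u+r,::-1]
    return cv2.resize(p,None,fx=k,fy=k,interpolation=cv2.INTER_CUBIC)
E
python3 - <<'E'
from h import *
S=pickle.load(open("scene0.pkl","rb"));T=pickle.load(open("top0.pkl","rb"))
pts=dict(wing=((202,202),(362,268)),timer=((259,250),(325,202)),tin=((256,198),(301,246)),rnut=((362,201),(201,195)),
 timer_t=((211,256),(377,221)),tin_t=((308,253),(282,182)),rnut_t=((363,249),(230,163)),wing_t=((312,200),(247,219)))
for k,(a,b) in pts.items():
    print(k,ray(T,*a,10).round(),ray(S,*b,10).round())
    for nm,c,p in(("top",T,a),("scene",S,b)):
        if k.endswith("_t"):
            h=cv2.cvtColor(crop(c,*p,24,6),cv2.COLOR_BGR2HSV)
            # tile is darker and bluer than table: hue blue & sat
            m=cv2.inRange(h,(92,45,20),(120,255,255))
            m=cv2.morphologyEx(m,cv2.MORPH_CLOSE,np.ones((25,25)))
            cs,_=cv2.findContours(m,cv2.RETR_EXTERNAL,cv2.CHAIN_APPROX_NONE)
            q=max(cs,key=cv2.contourArea)[:,0,:].astype(float)
            q=(q+.5)/6-.5+np.array([int(p[0])-24,int(p[1])-24])
            w=rayv(c,q,4).astype(np.float32);r=cv2.minAreaRect(w)
            bx=cv2.boxPoints(r);e=bx[1]-bx[0];g=bx[2]-bx[1]
            L=e if np.hypot(*e)>np.hypot(*g) else g
            print("   ",nm,np.round(r[0],1),np.round(r[1]),"long axis deg",round(np.degrees(np.arctan2(L[1],L[0]))%180,1))
big=[]
for c,(x0,y0,x1,y1) in((T,(160,155,390,285)),):
    cv2.imwrite("pics/topcrop.png",cv2.resize(c["frame"][y0:y1,x0:x1,::-1],None,fx=3.4,fy=3.4,interpolation=cv2.INTER_CUBIC))
cv2.imwrite("pics/scenecrop.png",cv2.resize(S["frame"][135:310,180:420,::-1],None,fx=3.3,fy=3.3,interpolation=cv2.INTER_CUBIC))
E
```

```text
wing [614. 253.] [606. 255.]
timer [460.  74.] [458.  77.]
tin [625.  83.] [624.  88.]
rnut [ 611. -252.] [ 612. -244.]
timer_t [443. 223.] [447. 232.]
    top [443. 226.] [76. 97.] long axis deg 178.9
    scene [442.3 229.7] [75. 96.] long axis deg 178.5
tin_t [449. -79.] [453. -67.]
    top [450.1 -75.4] [96. 76.] long axis deg 20.0
    scene [449.  -71.6] [96. 75.] long axis deg 20.0
rnut_t [ 459. -250.] [ 465. -243.]
    top [ 460.9 -250. ] [77. 96.] long axis deg 176.8
    scene [ 459.2 -246.1] [76. 96.] long axis deg 176.5
wing_t [616. -94.] [620. -83.]
    top [614.9 -90.4] [96. 77.] long axis deg 13.3
    scene [614.2 -87.1] [97. 76.] long axis deg 12.9
```

View pics/scenecrop.png

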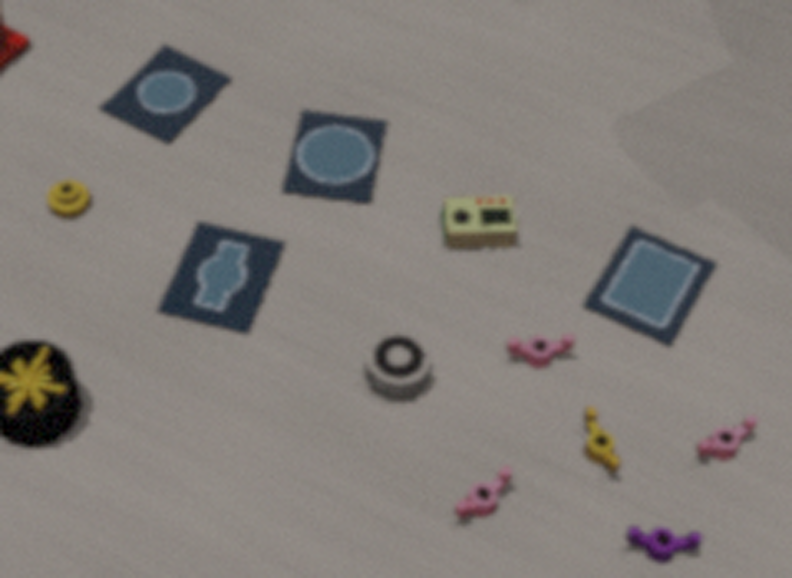

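View pics/topcrop.png

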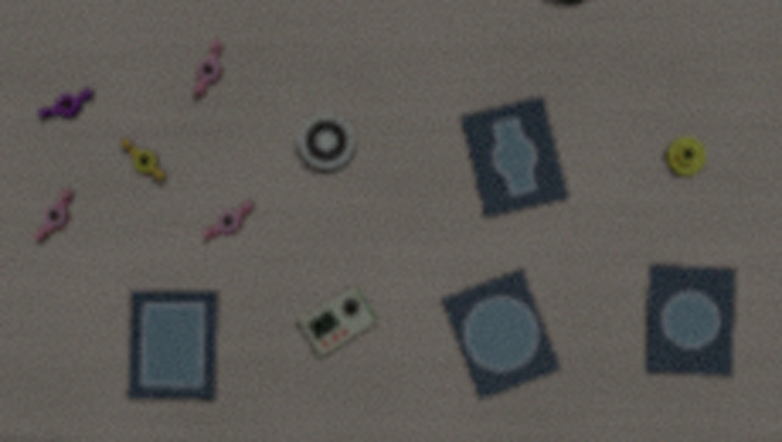

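The crops show the brass wing nut with its long axis tilted, bore at about (601,440) in the scene crop and (144,160) in the top crop, among pink and purple decoys. The timer is rotated about 25° in the top view, and the tin has a dark ring. Next I measure the objects.

```bash
cat >> h.py <<'E'
def blob(m,p,r,k=6):
    m=cv2.morphologyEx(m,cv2.MORPH_CLOSE,np.ones((13,13)))
    cs,_=cv2.findContours(m,cv2.RETR_EXTERNAL,cv2.CHAIN_APPROX_NONE)
    cs=[c for c in cs if cv2.contourArea(c)>300]
    q=min(cs,key=lambda c:abs(cv2.pointPolygonTest(c,(r*k,r*k),True)) if cv2.pointPolygonTest(c,(r*k,r*k),True)<0 else -1)
    f=np.zeros_like(m);cv2.drawContours(f,[q],-1,255,-1)
    v,u=np.nonzero(f);t=lambda a:(a+.5)/k-.5+np.array([int(p[0])-r,int(p[1])-r])
    return t(np.c_[u,v].mean(0)),t(q[:,0,:].astype(float))
E
python3 - <<'E'
from h import *
S=pickle.load(open("scene0.pkl","rb"));T=pickle.load(open("top0.pkl","rb"))
pts=dict(wing=((202,202),(362,268),18),timer=((259,250),(324,202),13),tin=((256,197),(300,245),24),rnut=((362,201),(201,195),26))
for k,(a,b,h2) in pts.items():
    for nm,c,p in(("top",T,a),("scene",S,b)):
        I=cv2.GaussianBlur(crop(c,*p,16),(5,5),0);h=cv2.cvtColor(I,cv2.COLOR_BGR2HSV)
        if k=="tin": m=cv2.inRange(I.max(2),0,55 if nm=="top" else 75)   # dark ring on lid z=26
        elif k=="timer": m=cv2.inRange(h,(20,40 if nm=="scene" else 25,70),(50,255,255))|cv2.inRange(I.max(2),0,50)
        else: m=cv2.inRange(h,(15,110,40),(38,255,255))
        z={"tin":26,"timer":12,"rnut":8,"wing":12}[k]
        try: ce,q=blob(m,p,16)
        except Exception as e: print(k,nm,e);continue
        w=rayv(c,q,z).astype(np.float32);r=cv2.minAreaRect(w)
        bx=cv2.boxPoints(r);e=bx[1]-bx[0];g=bx[2]-bx[1];L=e if np.hypot(*e)>np.hypot(*g) else g
        print(k,nm,ce.round(1),ray(c,*ce,z).round(1),"rect",np.round(r[0],1),np.round(r[1]),round(np.degrees(np.arctan2(L[1],L[0]))%180,1))
E
```

```text
wing top [202.  202.1] [613.2 253. ] rect [613.8 254.6] [50. 19.] 61.6
wing scene [361.4 269. ] [610.9 255.4] rect [608.1 252.1] [56. 22.] 38.0
timer top [258.4 249.9] [460.   75.8] rect [461.2  77.8] [85. 89.] 116.4
timer scene [324.6 200.7] [455.7  74.6] rect [457.4  76.6] [59. 65.] 120.3
tin top [255.5 196. ] [628.2  83.5] rect [628.2  83.4] [35. 35.] 173.6
tin scene [300.4 242.7] [625.5  86.5] rect [625.6  86.2] [37. 36.] 68.2
rnut top [361.2 200.6] [ 612.9 -250.4] rect [ 612.9 -250.4] [33. 35.] 134.1
rnut scene [200.4 194.7] [ 611.3 -247.4] rect [ 611.3 -247.2] [40. 34.] 46.0
```

```bash
cat >> h.py <<'E'
H=lambda x,y,z,yaw:print_move(x,y,z,yaw)
def print_move(x,y,z,yaw,s=None):
    from cell import env
    s=s or env.state();p=s["eef_pos"];a=s["tcp_rot"][2];d=np.array([x,y])-p[:2]
    t=(np.degrees(a)-yaw+180)%360-180
    print("tool shift",round(d@[np.cos(a),np.sin(a)],1),round(d@[np.sin(a),-np.cos(a)],1),round(p[2]-z,1),"turn",round(t,1))
E
python3 - <<'E'
from h import *
S=pickle.load(open("scene0.pkl","rb"));T=pickle.load(open("top0.pkl","rb"))
for k,a,b,z in(("wing",(202,202),(362,268),12),("timer",(260,249),(325,201),12)):
    for nm,c,p in(("top",T,a),("scene",S,b)):
        I=cv2.GaussianBlur(crop(c,*p,16),(9,9),0);L=cv2.cvtColor(I,cv2.COLOR_BGR2LAB).astype(float)
        d=L-np.median(L.reshape(-1,3),0);D=np.hypot(d[...,1],d[...,2]) if k=="wing" else np.abs(d).sum(2)
        m=(D>(.45*np.percentile(D,97))).astype(np.uint8)*255
        ce,q=blob(m,p,16);w=rayv(c,q,z).astype(np.float32);r=cv2.minAreaRect(w)
        f=cv2.fitEllipse(w);bx=cv2.boxPoints(r);e=bx[1]-bx[0];g=bx[2]-bx[1];Lg=e if np.hypot(*e)>np.hypot(*g) else g
        P=rayv(c,q,24);D2=np.linalg.norm(P[:,None]-P[None],axis=2);i,j=np.unravel_index(D2.argmax(),D2.shape);v=P[i]-P[j]
        print(k,nm,ray(c,*ce,z).round(1),"rect",np.round(r[0],1),np.round(r[1]),round(np.degrees(np.arctan2(Lg[1],Lg[0]))%180,1),"ell",round((f[2]+90)%180,1),"far",round(np.degrees(np.arctan2(v[1],v[0]))%180,1),D2.max().round())
        # bore
        if k=="wing":
            m2=((I.max(2)<(45 if nm=="top" else 60))).astype(np.uint8)*255
            try: cb,_=blob(m2,p,16);print("  bore",ray(c,*cb,16).round(1))
            except Exception as e: print("nobore")
        cv2.imwrite(f"/tmp/{k}_{nm}.png",np.hstack([I,cv2.merge([m]*3)]))
A=[cv2.imread(f"/tmp/{k}_{n}.png") for k in("wing","timer") for n in("top","scene")]
cv2.imwrite("pics/masks.png",np.vstack([np.hstack(A[:2]),np.hstack(A[2:])]))
print_move(627,85,120,97)
E
```

```text
wing top [614.1 253.5] rect [614.5 254.8] [51. 23.] 63.7 ell 46.2 far 43.4 53.0
nobore
wing scene [609.4 254.8] rect [606.5 252.3] [56. 22.] 36.5 ell 39.6 far 42.6 56.0
nobore
timer top [459.  87.] rect [459.2  87.2] [27. 25.] 87.5 ell 104.5 far 58.7 28.0
timer scene [464.5  77.4] rect [461.6  77.5] [56. 63.] 122.3 ell 116.1 far 165.9 73.0
tool shift -547.4 -307.3 94.1 turn 60.6
```

View pics/masks.png

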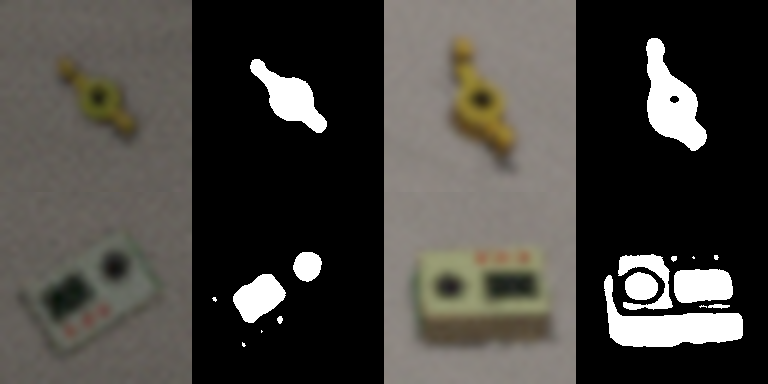

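The masks panel shows the wing nut tips clearly: (65,67) and (127,125) in the top crop, (79,47) and (118,140) in the scene crop, with the bore between them. The timer's top-face corners can be read by eye.

Run:
```python
from h import *
S=pickle.load(open("scene0.pkl","rb"));T=pickle.load(open("top0.pkl","rb"))
def g(c,o,P,z): return rayv(c,(np.array(P,float)+.5)/6-.5+o,z)
an=lambda v:round(np.degrees(np.arctan2(v[1],v[0]))%180,1)
for n,c,o,P,B in(("top",T,(186,186),[(65,67),(127,125)],[(99,96)]),("scene",S,(346,252),[(79,47),(118,140)],[(97,99)])):
    w=g(c,o,P,23);print("wing",n,w.mean(0).round(1),an(w[1]-w[0]),np.linalg.norm(w[1]-w[0]).round(),"bore",g(c,o,B,16).round(1))
for n,c,o,P in(("top",T,(244,233),[(22,105),(128,43),(160,98),(62,160)]),("scene",S,(309,185),[(36,60),(159,55),(164,118),(31,126)])):
    w=g(c,o,P,24);print("timer",n,w.mean(0).round(1),an(w[1]-w[0]),an(w[2]-w[3]),np.linalg.norm(np.diff(w,axis=0),axis=1).round())
```

```text
wing top [612.8 252.6] 46.4 45.0 bore [[614.  252.1]]
wing scene [611.9 255.6] 43.8 47.0 bore [[610.5 255.5]]
timer top [460.4  73.2] 119.9 121.8 [63. 33. 59.]
timer scene [460.9  76.9] 122.9 124.2 [59. 38. 63.]
```

arm_command([
  [-225,-126,0,40,1],
  [-225,-126,0,40,1],
  [-225,-126,0,40,1],
  [-225,-126,0,40,1],
  [-225,-126,0,40,1],
])

```text
t: 0.6
eef_pos: [394.0, 380.1, 214.5]
tcp_rot: [-3.141, 0.0, 2.047]
ft_force: [0.9, 0.7, 0.7]
opening: 1.001
grip_force: 0.0
```

arm_command([
  [-230,45,0,0,1],
  [-230,45,0,0,1],
  [-230,45,0,0,1],
  [-230,45,0,0,1],
  [-230,45,0,0,1],
])

```text
t: 1.1
eef_pos: [541.2, 196.3, 214.4]
tcp_rot: [-3.141, 0.0, 2.051]
ft_force: [0.8, 0.3, 0.2]
opening: 1.0
grip_force: 0.0
```

arm_command([
  [-139,27,120,20,1],
  [-139,27,120,20,1],
  [-139,27,120,20,1],
  [-139,27,120,20,1],
  [-139,27,120,20,1],
])

```text
t: 1.6
eef_pos: [628.1, 85.5, 90.8]
tcp_rot: [-3.137, -0.0, 1.7]
ft_force: [-0.5, 1.0, 0.2]
opening: 1.0
grip_force: 0.0
```

```bash
python3 -c "
from h import *
print_move(627,85,4,97)"
```

```text
tool shift -0.3 -1.2 86.8 turn 0.4
```

arm_command([
  [0,-1,40,0,1],
  [0,-1,70,0,1],
  [0,-1,80,0,1],
  [0,-1,85,0,1],
  [0,-1,85,0,1],
])

```text
t: 2.1
eef_pos: [627.3, 88.5, 10.4]
tcp_rot: [3.141, -0.0, 1.704]
ft_force: [0.9, 0.7, -0.9]
opening: 1.0
grip_force: 0.0
```

arm_command([
  [0,0,0,0,0.4],
  [0,0,0,0,0.4],
  [0,0,0,0,0.4],
  [0,0,0,0,0.4],
  [0,0,0,0,0.4],
])

```text
t: 2.6
eef_pos: [627.1, 88.1, 9.9]
tcp_rot: [3.141, -0.0, 1.704]
ft_force: [0.2, 0.4, -0.5]
opening: 0.636
grip_force: 0.0
```

arm_command([
  [-3,0,4,0,0.64],
  [-3,0,4,0,0.64],
  [-3,0,4,0,0.4],
  [-3,0,4,0,0.4],
  [-3,0,4,0,0.4],
])

```text
t: 3.1
eef_pos: [627.4, 85.2, 5.6]
tcp_rot: [-3.142, -0.0, 1.704]
ft_force: [-0.2, -0.0, -0.7]
opening: 0.53
grip_force: 30.0
```

arm_command([
  [0,0,0,0,0.3],
  [0,0,0,0,0.3],
  [0,0,0,0,0.3],
  [0,0,0,0,0.3],
])

```text
t: 3.5
eef_pos: [627.4, 85.2, 5.6]
tcp_rot: [3.142, -0.0, 1.704]
ft_force: [-0.0, 0.0, -0.8]
opening: 0.532
grip_force: 30.0
```

Run:
```python
from h import *
from cell import env
s=env.state();print(s["eef_pos"],s["opening"],s["grip_force"])
print_move(449.5,-73.5,80,97)
c=env.read_camera("scene");cv2.imwrite("pics/g1.png",cv2.resize(c["frame"][150:300,220:420,::-1],None,fx=3,fy=3))
```

```text
[627.42639353  85.17114881   5.63917298] 0.5317458924904281 29.999946355819702
tool shift -133.7 -197.4 -74.4 turn 0.6
```

View pics/g1.png

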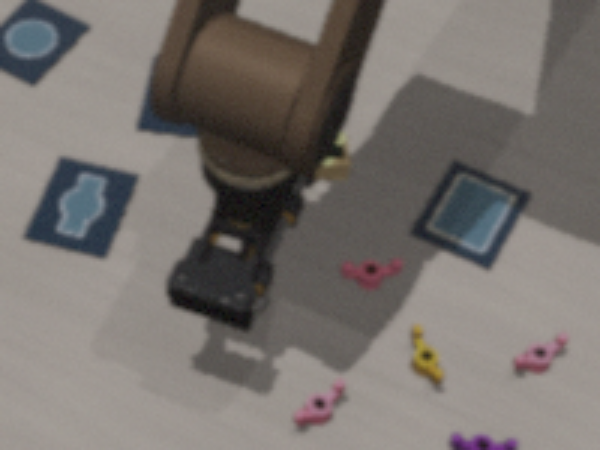

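The gripper is over the tin with a firm grip (30 N) and hides it. The decoys and wing nut are undisturbed.

arm_command([
  [0,0,-10,0,0.3],
  [0,0,-30,0,0.3],
  [-10,-15,-55,0,0.3],
  [-28,-41,-64,0,0.3],
  [-47,-69,-64,0,0.3],
])

```text
t: 4.05
eef_pos: [565.5, 29.2, 71.8]
tcp_rot: [3.138, 0.001, 1.705]
ft_force: [0.9, -1.2, -1.6]
opening: 0.528
grip_force: 30.0
```

arm_command([
  [-20,-30,0,0,0.3],
  [-40,-60,0,0,0.3],
  [-60,-89,0,0,0.3],
  [-77,-114,0,0,0.3],
  [-87,-128,0,0,0.3],
])

```text
t: 4.55
eef_pos: [448.5, -74.8, 70.4]
tcp_rot: [3.141, 0.0, 1.703]
ft_force: [0.5, -0.6, -1.0]
opening: 0.529
grip_force: 30.0
```

arm_command([
  [0,0,0,0,0.3],
  [0,0,0,0,0.3],
  [0,0,20,0,0.3],
  [0,0,35,0,0.3],
  [0,0,35,0,0.3],
])

```text
t: 5.05
eef_pos: [450.0, -73.0, 33.5]
tcp_rot: [-3.14, -0.001, 1.705]
ft_force: [0.0, 0.2, -0.7]
opening: 0.533
grip_force: 30.0
```

Run:
```python
from h import *
from cell import env
s=env.state();print(s["eef_pos"],s["opening"],s["grip_force"])
c=env.read_camera("scene");cv2.imwrite("pics/g2.png",cv2.resize(c["frame"][120:270,220:420,::-1],None,fx=4,fy=4))
s=env.state();print(s["eef_pos"])
print_move(449.5,-73.5,9.6,97)
```

```text
[450.02717459 -72.98567859  33.521634  ] 0.5326576143035832 29.999743849039078
[450.28182323 -73.12427099  34.29516561]
tool shift -0.3 -0.8 24.7 turn 0.7
```

View pics/g2.png

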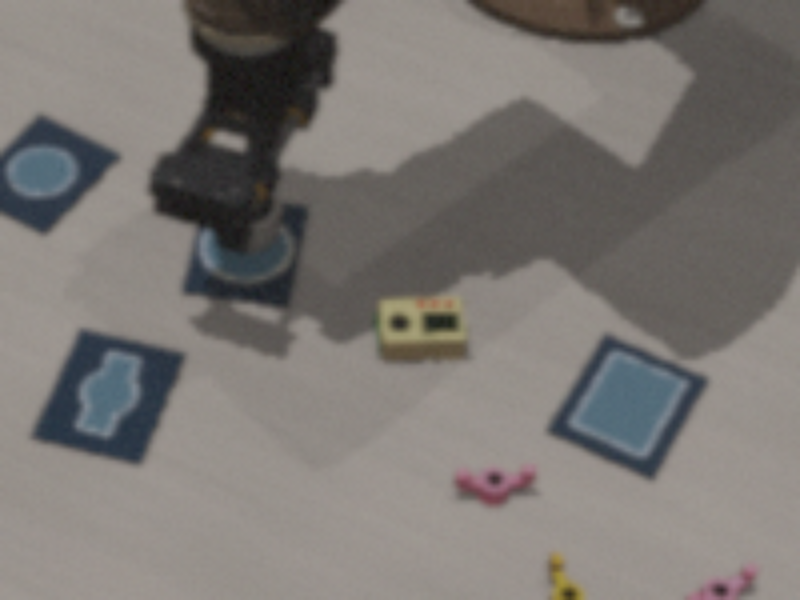

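The tin is held over the middle of its circle, at about (245,240) in the crop. Now I lower it.

arm_command([
  [0,-1,12,0,0.3],
  [0,-1,19,0,0.3],
  [0,-1,22,0,0.3],
  [0,-1,23.5,0,0.3],
  [0,-1,24.5,0,0.3],
])

```text
t: 5.6
eef_pos: [449.1, -73.9, 10.3]
tcp_rot: [3.141, 0.0, 1.704]
ft_force: [0.8, -0.5, -0.3]
opening: 0.529
grip_force: 30.0
```

arm_command([
  [0,0,0,0,0.3],
  [0,0,0,0,0.3],
  [0,0,0,0,0.3],
])

```text
t: 5.9
eef_pos: [449.0, -73.9, 10.3]
tcp_rot: [3.141, 0.0, 1.704]
ft_force: [-0.2, 0.3, -1.0]
opening: 0.532
grip_force: 30.0
```

arm_command([
  [0,0,0.5,0,0.3],
  [0,0,0.8,0,0.3],
  [0,0,0.8,0,0.3],
  [0,0,0.8,0,0.3],
])

```text
t: 6.3
eef_pos: [449.0, -73.9, 9.5]
tcp_rot: [3.141, 0.0, 1.704]
ft_force: [-1.3, 0.3, 3.8]
opening: 0.529
grip_force: 30.0
```

arm_command([
  [0,0,0,0,0.6],
  [0,0,0,0,0.8],
  [0,0,0,0,0.9],
  [0,0,0,0,0.9],
  [0,0,0,0,0.9],
])

```text
t: 6.8
eef_pos: [448.9, -73.9, 9.3]
tcp_rot: [3.142, -0.0, 1.704]
ft_force: [-0.5, 0.4, -0.1]
opening: 0.87
grip_force: 0.0
```

arm_command([
  [0,0,-15,0,0.9],
  [0,0,-40,0,0.9],
  [0,0,-70,0,0.9],
  [0,0,-90,0,0.9],
  [0,0,-90,0,0.9],
])

```text
t: 7.3
eef_pos: [449.9, -74.1, 101.4]
tcp_rot: [3.138, 0.002, 1.704]
ft_force: [-0.4, 0.4, -0.4]
opening: 0.901
grip_force: 0.0
```

Run:
```python
from h import *
print_move(460.5,75,5.5,122)
```

```text
tool shift 146.4 30.3 95.9 turn -24.4
```

arm_command([
  [146,30,0,-24.4,0.9],
  [146,30,0,-24.4,0.9],
  [146,30,0,-24.4,0.9],
  [146,30,0,-24.4,0.9],
  [146,30,0,-24.4,0.9],
])

```text
t: 7.8
eef_pos: [458.8, 75.7, 98.4]
tcp_rot: [-3.141, -0.001, 2.131]
ft_force: [-0.5, 0.7, -0.9]
opening: 0.902
grip_force: 0.0
```

Run:
```python
from h import *
from cell import env
c=env.read_camera("scene");pickle.dump(c,open("s1.pkl","wb"));cv2.imwrite("pics/g3.png",cv2.resize(c["frame"][120:270,220:420,::-1],None,fx=4,fy=4))
print(env.state()["eef_pos"])
print_move(460.5,75,5.5,122)
```

```text
[458.95801291  74.71958138  98.58927005]
tool shift -0.6 1.5 93.1 turn -0.0
```

View pics/g3.png

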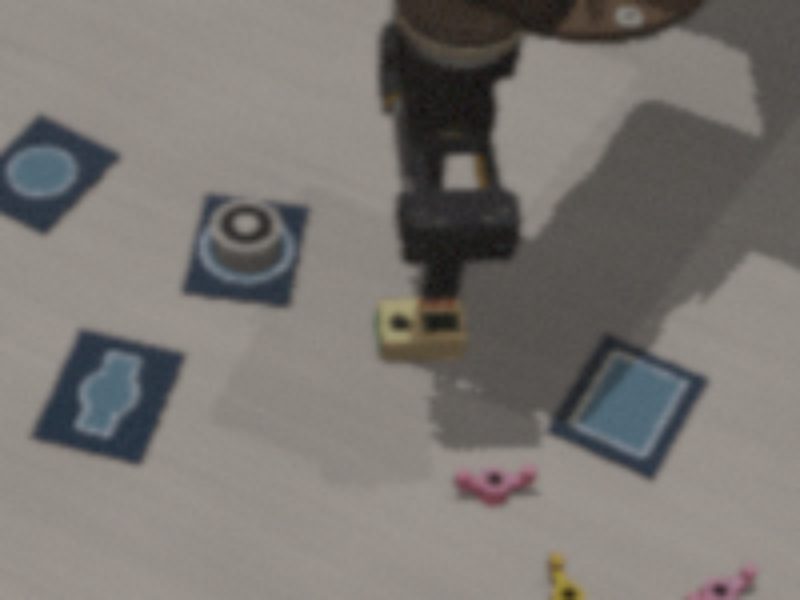

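The tin stands inside its circle, ring at about (245,224) in the crop. I'll check that numerically while going for the timer.

arm_command([
  [-0.5,1.5,40,0,0.9],
  [-0.5,1.5,70,0,0.9],
  [-0.5,1.5,87,0,0.9],
  [-0.5,1.5,93,0,0.9],
  [-0.5,1.5,93,0,0.9],
])

```text
t: 8.35
eef_pos: [460.6, 74.1, 5.7]
tcp_rot: [-3.14, -0.001, 2.127]
ft_force: [-0.0, 0.2, -0.1]
opening: 0.901
grip_force: 0.0
```

arm_command([
  [0,0,0,0,0.3],
  [0,0,0,0,0.3],
  [0,0,0,0,0.3],
  [0,0,0,0,0.3],
  [0,0,0,0,0.3],
])

```text
t: 8.85
eef_pos: [461.0, 75.3, 6.6]
tcp_rot: [3.141, 0.0, 2.13]
ft_force: [0.8, -0.2, -0.5]
opening: 0.54
grip_force: 0.0
```

arm_command([
  [0,0,0,0,0.2],
  [0,0,0,0,0.2],
  [0,0,0,0,0.2],
  [0,0,0,0,0.2],
  [0,0,0,0,0.2],
])

```text
t: 9.35
eef_pos: [460.9, 75.2, 6.4]
tcp_rot: [3.141, -0.0, 2.129]
ft_force: [-0.3, 1.0, 4.7]
opening: 0.415
grip_force: 30.0
```

Run:
```python
from h import *
c=pickle.load(open("s1.pkl","rb"))
I=cv2.GaussianBlur(crop(c,281,176,14),(5,5),0);ce,q=blob(cv2.inRange(I.max(2),0,75),(281,176),14)
print("tin",ray(c,*ce,30).round(1),"tile in scene cam 449,-71.6")
print_move(442.5,228,60,178.7)
```

```text
tin [448.1 -72.3] tile in scene cam 449,-71.6
tool shift 139.3 65.4 -53.6 turn -56.7
```

arm_command([
  [0,0,-5,0,0.2],
  [0,0,-20,0,0.2],
  [0,0,-40,0,0.2],
  [10,5,-54,0,0.2],
  [30,14,-54,0,0.2],
])

```text
t: 9.85
eef_pos: [457.7, 107.7, 62.0]
tcp_rot: [3.139, 0.001, 2.128]
ft_force: [0.7, -0.3, -0.4]
opening: 0.421
grip_force: 30.0
```

arm_command([
  [22,10,0,-7,0.2],
  [46,21,0,-14,0.2],
  [70,32,0,-21,0.2],
  [93,43,0,-28,0.2],
  [109,51,0,-35,0.2],
])

```text
t: 10.35
eef_pos: [441.9, 228.8, 60.5]
tcp_rot: [3.142, -0.0, 2.746]
ft_force: [-0.6, -0.9, -1.2]
opening: 0.42
grip_force: 30.0
```

arm_command([
  [0,0,0,-7,0.2],
  [0,0,0,-14,0.2],
  [0,0,0,-21.7,0.2],
  [0,0,10,-21.7,0.2],
  [0,0,20,-21.7,0.2],
])

```text
t: 10.85
eef_pos: [442.3, 227.5, 39.8]
tcp_rot: [3.141, 0.0, 3.115]
ft_force: [0.2, 0.7, -0.6]
opening: 0.42
grip_force: 30.0
```

Run:
```python
from h import *
from cell import env
c=env.read_camera("scene");pickle.dump(c,open("s2.pkl","wb"));cv2.imwrite("pics/g4.png",cv2.resize(c["frame"][150:300,280:480,::-1],None,fx=4,fy=4))
s=env.state();print(s["eef_pos"],s["opening"])
print_move(442.5,228,10.4,178.7)
```

```text
[441.64125002 227.16354621  38.21382653] 0.4136020970558631
tool shift -0.8 0.9 27.8 turn -0.2
```

View pics/g4.png

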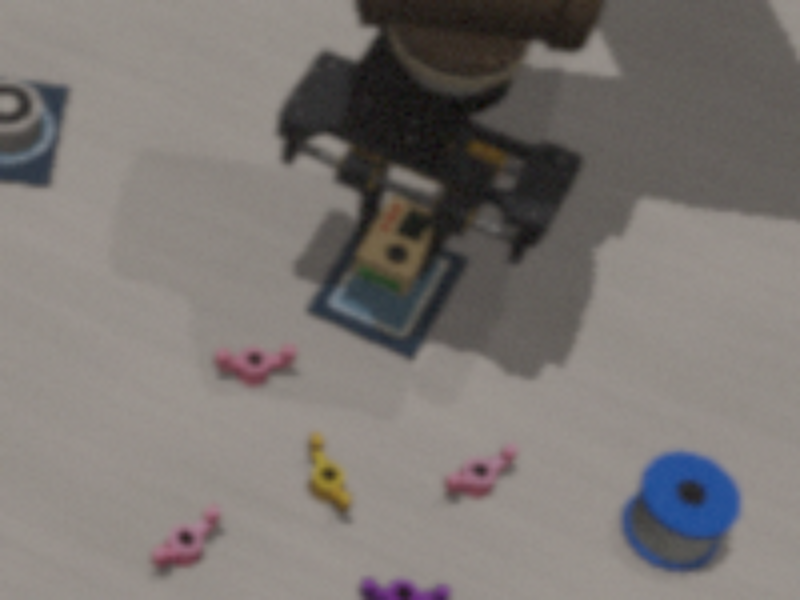

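The timer is held squarely above its outline, at about (400,240) in the crop. Now I lower it.

arm_command([
  [0,0,14,0,0.2],
  [0,0,22,0,0.2],
  [0,0,26,0,0.2],
  [0,0,28,0,0.2],
  [0,0,29,0,0.2],
])

```text
t: 11.4
eef_pos: [442.3, 227.5, 11.3]
tcp_rot: [3.142, -0.0, 3.119]
ft_force: [-0.1, -0.1, -0.3]
opening: 0.418
grip_force: 30.0
```

arm_command([
  [0,0,0,0,0.2],
  [0,0,0.5,0,0.2],
  [0,0,1,0,0.2],
  [0,0,1,0,0.2],
  [0,0,1,0,0.2],
])

```text
t: 11.9
eef_pos: [442.4, 227.5, 10.4]
tcp_rot: [3.141, 0.0, 3.119]
ft_force: [0.3, -0.0, 0.2]
opening: 0.42
grip_force: 30.0
```

arm_command([
  [0,0,0.4,0,0.2],
  [0,0,0.6,0,0.2],
  [0,0,0.6,0,0.2],
])

```text
t: 12.2
eef_pos: [442.4, 227.5, 10.4]
tcp_rot: [3.141, 0.001, 3.119]
ft_force: [-2.0, -1.9, 10.8]
opening: 0.422
grip_force: 30.0
```

arm_command([
  [0,0,0,0,0.5],
  [0,0,0,0,0.65],
  [0,0,0,0,0.8],
  [0,0,0,0,0.8],
  [0,0,0,0,0.8],
])

```text
t: 12.7
eef_pos: [442.3, 227.5, 9.7]
tcp_rot: [3.142, -0.0, 3.119]
ft_force: [0.2, -1.1, 0.7]
opening: 0.771
grip_force: 0.0
```

arm_command([
  [0,0,-10,0,0.8],
  [0,0,-35,0,0.8],
  [0,0,-65,0,0.8],
  [0,0,-90,0,0.8],
  [0,0,-90,0,0.8],
])

```text
t: 13.2
eef_pos: [443.5, 228.0, 103.1]
tcp_rot: [3.14, 0.005, 3.119]
ft_force: [-0.1, 0.3, -0.2]
opening: 0.8
grip_force: 0.0
```

Run:
```python
from h import *
print_move(612,-249,100,68)
```

```text
tool shift -179.2 -473.1 3.1 turn 110.7
```

arm_command([
  [-90,-232,0,0,0.8],
  [-90,-232,0,0,0.8],
  [-90,-232,0,0,0.8],
  [-90,-232,0,0,0.8],
  [-90,-232,0,0,0.8],
])

```text
t: 13.7
eef_pos: [527.2, -8.5, 99.4]
tcp_rot: [3.141, -0.001, 3.119]
ft_force: [0.1, 0.6, -0.2]
opening: 0.798
grip_force: 0.0
```

arm_command([
  [-90,-234,0,40,0.8],
  [-90,-234,0,40,0.8],
  [-90,-234,0,40,0.8],
  [-90,-234,0,40,0.8],
  [-90,-234,0,40,0.8],
])

```text
t: 14.2
eef_pos: [611.5, -243.8, 99.2]
tcp_rot: [-3.141, -0.001, 2.415]
ft_force: [0.4, 0.6, -0.1]
opening: 0.8
grip_force: 0.0
```

arm_command([
  [0,0,0,28,0.8],
  [0,0,0,28,0.8],
  [0,0,0,28,0.8],
  [0,0,0,28,0.8],
  [0,0,0,28,0.8],
])

```text
t: 14.7
eef_pos: [611.2, -241.7, 99.1]
tcp_rot: [-3.141, -0.001, 1.932]
ft_force: [-0.0, 0.0, -0.6]
opening: 0.798
grip_force: 0.0
```

Run:
```python
from h import *
from cell import env
c=env.read_camera("scene");pickle.dump(c,open("s3.pkl","wb"));cv2.imwrite("pics/g5.png",cv2.resize(c["frame"][100:300,160:440,::-1],None,fx=2.8,fy=2.8,interpolation=2))
print(env.state()["eef_pos"])
print_move(612,-249,4,110.7)
```

```text
[ 611.27177801 -241.67726553   99.21570766]
tool shift -7.1 -1.9 95.2 turn 0.1
```

View pics/g5.png

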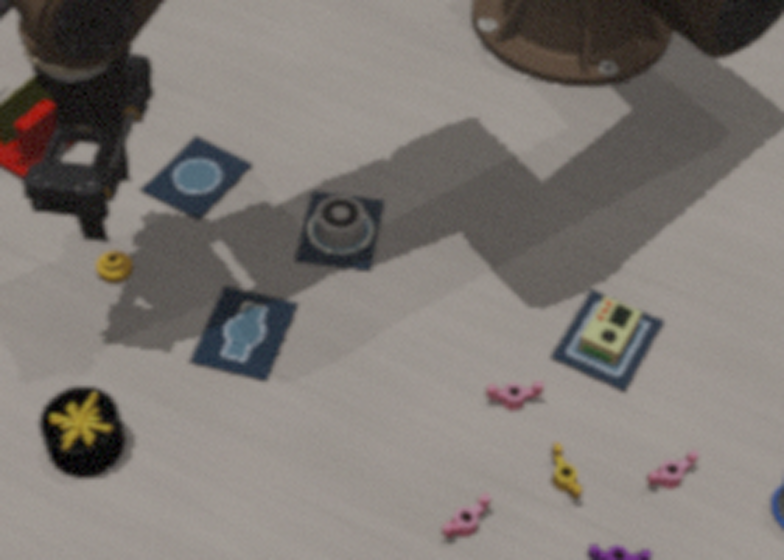

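The timer lies squarely inside its rectangle, at about (610,335) in the crop, and the tin is centred on its tile. The round nut is untouched at (115,265). Now I descend on the nut.

arm_command([
  [-7,-2,40,0,0.8],
  [-7,-2,70,0,0.7],
  [-7,-2,87,0,0.6],
  [-7,-2,94,0,0.6],
  [-7,-2,96,0,0.6],
])

```text
t: 15.25
eef_pos: [612.0, -248.9, 3.1]
tcp_rot: [-3.141, -0.001, 1.933]
ft_force: [-0.3, -0.4, 0.4]
opening: 0.61
grip_force: 0.0
```

arm_command([
  [0,0,0,0,0.2],
  [0,0,0,0,0.2],
  [0,0,0,0,0.2],
  [0,0,0,0,0.2],
  [0,0,0,0,0.2],
])

```text
t: 15.75
eef_pos: [612.4, -249.2, 4.6]
tcp_rot: [3.141, 0.001, 1.932]
ft_force: [-0.9, -0.5, 6.5]
opening: 0.357
grip_force: 30.0
```

arm_command([
  [0,0,0,0,0.1],
  [0,0,0,0,0.1],
  [0,0,0,0,0.1],
])

```text
t: 16.05
eef_pos: [612.4, -249.2, 4.5]
tcp_rot: [3.141, 0.001, 1.932]
ft_force: [-0.2, 0.6, 6.3]
opening: 0.36
grip_force: 30.0
```

Run:
```python
from h import *
print_move(460,-248,60,110.7)
```

```text
tool shift 55.0 -142.1 -55.5 turn 0.0
```

arm_command([
  [0,0,-5,0,0.1],
  [0,0,-20,0,0.1],
  [0,0,-40,0,0.1],
  [4,-10,-56,0,0.1],
  [11,-28,-56,0,0.1],
])

```text
t: 16.55
eef_pos: [583.4, -249.1, 62.8]
tcp_rot: [3.138, 0.004, 1.933]
ft_force: [0.9, -0.6, -0.7]
opening: 0.358
grip_force: 30.0
```

arm_command([
  [12,-31,0,0,0.1],
  [25,-65,0,0,0.1],
  [36,-93,0,0,0.1],
  [42,-108,0,0,0.1],
  [44,-114,0,0,0.1],
])

```text
t: 17.05
eef_pos: [458.8, -247.9, 60.7]
tcp_rot: [3.141, 0.0, 1.931]
ft_force: [-0.1, 0.4, -1.0]
opening: 0.358
grip_force: 30.0
```

arm_command([
  [0,0,0,0,0.1],
  [0,0,10,0,0.1],
  [0,0,25,0,0.1],
  [0,0,30,0,0.1],
  [0,0,30,0,0.1],
])

```text
t: 17.55
eef_pos: [460.0, -247.5, 28.6]
tcp_rot: [-3.141, -0.001, 1.933]
ft_force: [-0.3, 0.8, -0.3]
opening: 0.363
grip_force: 30.0
```

Run:
```python
from h import *
from cell import env
c=env.read_camera("scene");pickle.dump(c,open("s4.pkl","wb"));cv2.imwrite("pics/g6.png",cv2.resize(c["frame"][110:230,160:320,::-1],None,fx=4.5,fy=4.5,interpolation=2))
s=env.state();print(s["eef_pos"],s["opening"])
print_move(460,-248,8.5,110.7)
```

```text
[ 460.1373313  -247.62409962   29.21655387] 0.35742801119445305
tool shift -0.3 -0.3 20.7 turn 0.0
```

View pics/g6.png

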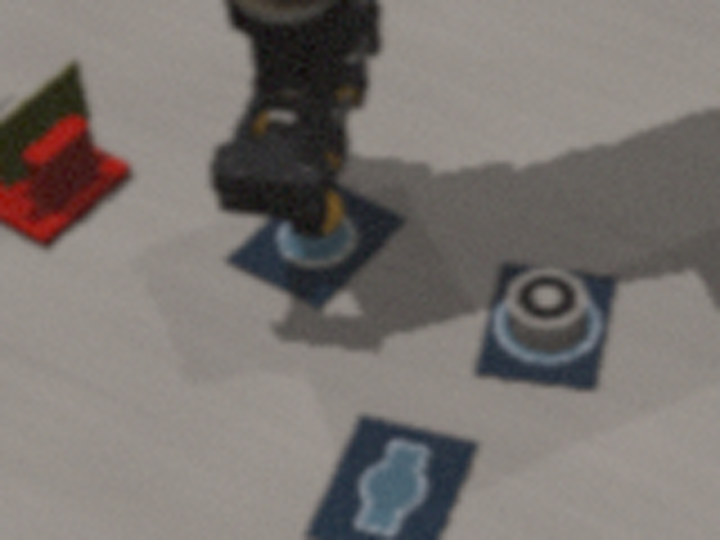

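The nut is held above its small circle, at about (325,215) in the crop. Now I lower it.

arm_command([
  [0,0,10,0,0.1],
  [0,0,15,0,0.1],
  [0,0,18,0,0.1],
  [0,0,19,0,0.1],
  [0,0,19.5,0,0.1],
])

```text
t: 18.1
eef_pos: [459.9, -247.8, 10.2]
tcp_rot: [3.142, -0.0, 1.932]
ft_force: [-0.7, -0.4, -0.5]
opening: 0.359
grip_force: 30.0
```

arm_command([
  [0,0,0.3,0,0.1],
  [0,0,0.6,0,0.1],
  [0,0,1,0,0.1],
  [0,0,1,0,0.1],
])

```text
t: 18.5
eef_pos: [459.9, -247.8, 9.2]
tcp_rot: [3.141, 0.0, 1.932]
ft_force: [0.8, 1.0, -0.9]
opening: 0.359
grip_force: 30.0
```

arm_command([
  [0,0,0.3,0,0.1],
  [0,0,0.6,0,0.1],
  [0,0,0.8,0,0.1],
  [0,0,0.8,0,0.1],
])

```text
t: 18.9
eef_pos: [459.9, -247.8, 8.6]
tcp_rot: [3.141, 0.0, 1.932]
ft_force: [-0.8, 0.5, 2.0]
opening: 0.358
grip_force: 30.0
```

arm_command([
  [0,0,0,0,0.45],
  [0,0,0,0,0.55],
  [0,0,0,0,0.7],
  [0,0,0,0,0.7],
  [0,0,0,0,0.7],
])

```text
t: 19.4
eef_pos: [459.9, -247.8, 8.4]
tcp_rot: [3.142, -0.0, 1.932]
ft_force: [-0.2, -0.2, -0.9]
opening: 0.682
grip_force: 0.0
```

arm_command([
  [0,0,-10,0,0.7],
  [0,0,-35,0,0.7],
  [0,0,-65,0,0.7],
  [0,0,-92,0,0.7],
  [0,0,-92,0,0.7],
])

```text
t: 19.9
eef_pos: [461.1, -248.5, 104.1]
tcp_rot: [3.138, 0.005, 1.932]
ft_force: [0.4, -0.1, -0.5]
opening: 0.705
grip_force: 0.0
```

arm_command([
  [0,0,0,0,0.7],
])

```text
t: 20.0
eef_pos: [459.9, -247.9, 101.1]
tcp_rot: [3.141, 0.001, 1.932]
ft_force: [-0.4, 0.4, 0.1]
opening: 0.701
grip_force: 0.0
```

Run:
```python
from h import *
print_move(612,254,100,45)
```

```text
tool shift 415.6 319.7 1.1 turn 65.7
```

arm_command([
  [190,146,0,0,0.7],
  [190,146,0,0,0.7],
  [190,146,0,0,0.7],
  [190,146,0,0,0.7],
  [190,146,0,0,0.7],
])

```text
t: 20.5
eef_pos: [529.0, -15.9, 99.4]
tcp_rot: [-3.14, -0.001, 1.933]
ft_force: [0.6, 0.0, -0.4]
opening: 0.696
grip_force: 0.0
```

arm_command([
  [190,146,0,0,0.7],
  [190,146,0,0,0.7],
  [190,146,0,0,0.7],
  [190,146,0,0,0.7],
  [190,146,0,0,0.7],
])

```text
t: 21.0
eef_pos: [598.4, 213.6, 99.1]
tcp_rot: [-3.14, -0.0, 1.933]
ft_force: [0.8, -1.0, -0.6]
opening: 0.7
grip_force: 0.0
```

arm_command([
  [36,28,0,40,0.6],
  [36,28,0,40,0.6],
  [36,28,0,40,0.6],
  [36,28,0,40,0.6],
  [36,28,0,40,0.6],
])

```text
t: 21.5
eef_pos: [611.4, 254.5, 98.9]
tcp_rot: [-3.14, 0.001, 1.228]
ft_force: [-0.2, -0.1, -0.1]
opening: 0.603
grip_force: 0.0
```

arm_command([
  [0,0,20,25.7,0.6],
  [0,0,20,25.7,0.6],
  [0,0,20,25.7,0.6],
  [0,0,20,25.7,0.6],
  [0,0,20,25.7,0.6],
])

```text
t: 22.0
eef_pos: [611.7, 254.4, 79.6]
tcp_rot: [-3.141, 0.001, 0.79]
ft_force: [0.1, -0.2, -0.4]
opening: 0.602
grip_force: 0.0
```

Run:
```python
from h import *
from cell import env
c=env.read_camera("scene");pickle.dump(c,open("s5.pkl","wb"));cv2.imwrite("pics/g7.png",cv2.resize(c["frame"][130:310,190:430,::-1],None,fx=3.3,fy=3.3,interpolation=2))
s=env.state();print(s["eef_pos"],s["opening"])
print_move(612,254,3.5,45)
```

```text
[611.80482265 254.42028271  79.81907973] 0.6012051382407275
tool shift -0.2 0.4 76.3 turn 0.2
```

View pics/g7.png

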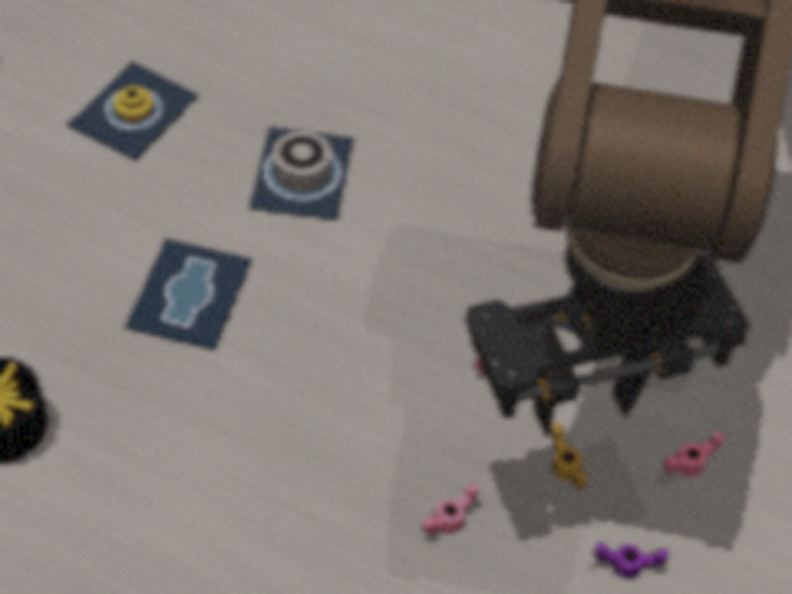

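The round nut sits centred in its circle, and the open gripper straddles the wing nut at (567,458) in the crop with the decoys clear. Now I descend.

arm_command([
  [0,0,30,0,0.55],
  [0,0,55,0,0.55],
  [0,0,68,0,0.55],
  [0,0,73,0,0.55],
  [0,0,75.5,0,0.55],
])

```text
t: 22.55
eef_pos: [612.3, 254.5, 5.0]
tcp_rot: [-3.142, -0.0, 0.786]
ft_force: [0.3, -0.4, 0.2]
opening: 0.55
grip_force: 0.0
```

arm_command([
  [0,0,0,0,0.1],
  [0,0,0,0,0.1],
  [0,0,0,0,0.1],
  [0,0,0,0,0.1],
  [0,0,0,0,0.1],
])

```text
t: 23.05
eef_pos: [612.2, 254.6, 5.4]
tcp_rot: [3.141, -0.001, 0.786]
ft_force: [-0.7, 0.0, 2.8]
opening: 0.22
grip_force: 30.0
```

arm_command([
  [0,0,0,0,0.05],
  [0,0,0,0,0.05],
  [0,0,0,0,0.05],
])

```text
t: 23.35
eef_pos: [612.3, 254.6, 5.3]
tcp_rot: [3.141, -0.001, 0.786]
ft_force: [-0.8, 0.0, 5.7]
opening: 0.223
grip_force: 30.1
```

Run:
```python
from h import *
print_move(614.5,-88.7,60,13.1)
```

```text
tool shift -241.2 244.3 -54.7 turn 31.9
```

arm_command([
  [0,0,-5,0,0.05],
  [0,0,-20,0,0.05],
  [0,0,-40,0,0.05],
  [-8,8,-55,0,0.05],
  [-28,28,-55,0,0.05],
])

```text
t: 23.85
eef_pos: [613.0, 215.7, 63.0]
tcp_rot: [3.139, -0.004, 0.788]
ft_force: [0.8, -0.3, -0.7]
opening: 0.223
grip_force: 29.8
```

arm_command([
  [-24,24,0,0,0.05],
  [-52,52,0,0,0.05],
  [-82,82,0,0,0.05],
  [-112,112,0,0,0.05],
  [-140,140,0,0,0.05],
])

```text
t: 24.35
eef_pos: [611.8, 14.4, 60.9]
tcp_rot: [3.141, -0.0, 0.785]
ft_force: [-0.1, 0.1, -0.6]
opening: 0.222
grip_force: 29.8
```

arm_command([
  [-25,26,0,6,0.05],
  [-48,50,0,13,0.05],
  [-64,67,0,20,0.05],
  [-73,76,0,27,0.05],
  [-73,76,0,31.9,0.05],
])

```text
t: 24.85
eef_pos: [614.0, -91.2, 60.8]
tcp_rot: [3.141, -0.001, 0.221]
ft_force: [0.5, 0.5, -0.4]
opening: 0.221
grip_force: 29.8
```

arm_command([
  [0,0,0,0,0.05],
  [0,0,10,0,0.05],
  [0,0,23,0,0.05],
  [0,0,28,0,0.05],
  [0,0,28,0,0.05],
])

```text
t: 25.35
eef_pos: [613.6, -88.1, 30.5]
tcp_rot: [-3.14, 0.002, 0.23]
ft_force: [-0.2, -0.2, 1.0]
opening: 0.22
grip_force: 29.8
```

Run:
```python
from h import *
from cell import env
c=env.read_camera("scene");pickle.dump(c,open("s6.pkl","wb"));cv2.imwrite("pics/g8.png",cv2.resize(c["frame"][140:290,180:380,::-1],None,fx=4,fy=4,interpolation=2))
s=env.state();print(s["eef_pos"],s["opening"],s["grip_force"])
print_move(614.5,-88.7,9.3,13.1)
```

```text
[613.95250156 -88.16215623  31.13715034] 0.22011082817085226 29.83790298749227
tool shift 0.4 0.6 21.8 turn 0.1
```

View pics/g8.png

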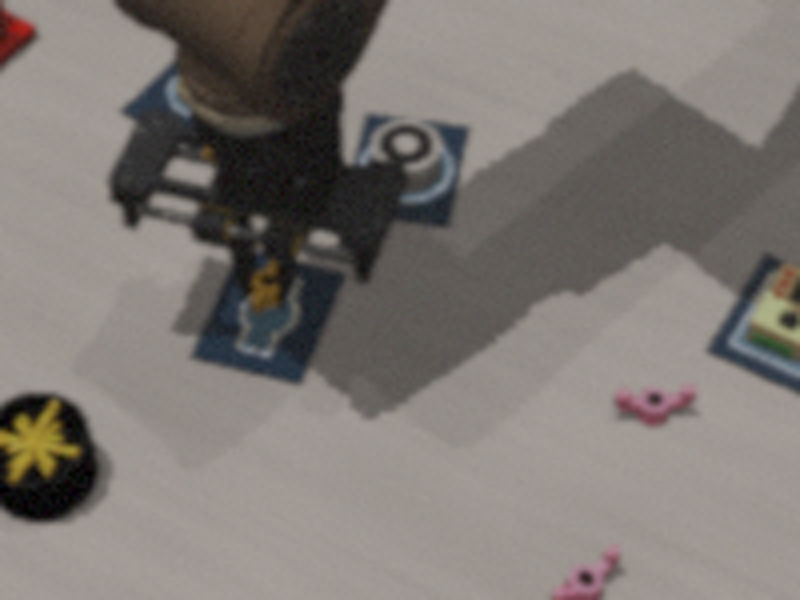

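The wing nut is held along its outline above the tile, at about (268,285) in the crop. Now I lower it.

arm_command([
  [0,0.5,11,0,0.05],
  [0,0.5,17,0,0.05],
  [0,0.5,20,0,0.05],
  [0,0.5,21,0,0.05],
  [0,0.5,21.3,0,0.05],
])

```text
t: 25.9
eef_pos: [614.4, -89.0, 10.5]
tcp_rot: [-3.141, 0.0, 0.229]
ft_force: [0.0, -0.4, -0.5]
opening: 0.222
grip_force: 29.8
```

arm_command([
  [0,0,0.3,0,0.05],
  [0,0,0.5,0,0.05],
  [0,0,0.7,0,0.05],
  [0,0,0.7,0,0.05],
])

```text
t: 26.3
eef_pos: [614.4, -88.9, 10.0]
tcp_rot: [3.142, -0.0, 0.229]
ft_force: [0.1, 0.7, -0.7]
opening: 0.22
grip_force: 29.8
```

arm_command([
  [0,0,0.3,0,0.05],
  [0,0,0.6,0,0.05],
  [0,0,0.7,0,0.05],
  [0,0,0.7,0,0.05],
])

```text
t: 26.7
eef_pos: [614.4, -88.9, 9.4]
tcp_rot: [-3.142, -0.0, 0.229]
ft_force: [-0.1, 0.5, 1.7]
opening: 0.221
grip_force: 30.0
```

arm_command([
  [0,0,0,0,0.35],
  [0,0,0,0,0.5],
  [0,0,0,0,0.55],
  [0,0,0,0,0.55],
  [0,0,0,0,0.55],
])

```text
t: 27.2
eef_pos: [614.4, -88.9, 9.2]
tcp_rot: [-3.142, -0.0, 0.229]
ft_force: [-0.9, 0.8, -0.2]
opening: 0.536
grip_force: 0.0
```

arm_command([
  [0,0,-10,0,0.55],
  [0,0,-35,0,0.55],
  [0,0,-70,0,0.55],
  [0,0,-110,0,0.55],
  [0,0,-150,0,0.55],
])

```text
t: 27.7
eef_pos: [614.1, -88.9, 161.4]
tcp_rot: [-3.142, -0.0, 0.229]
ft_force: [-0.0, 0.1, 0.4]
opening: 0.55
grip_force: 0.0
```

arm_command([
  [0,-40,0,0,0.55],
  [0,-90,0,0,0.55],
  [0,-135,0,0,0.55],
  [0,-165,0,0,0.55],
  [0,-180,0,0,0.55],
])

```text
t: 28.2
eef_pos: [572.8, 88.6, 160.1]
tcp_rot: [-3.141, -0.001, 0.231]
ft_force: [0.7, 0.1, 0.0]
opening: 0.549
grip_force: 0.0
```

Run:
```python
from h import *
from cell import env
c=env.read_camera("scene");pickle.dump(c,open("s7.pkl","wb"));cv2.imwrite("pics/g9.png",cv2.resize(c["frame"][130:310,190:430,::-1],None,fx=3.3,fy=3.3,interpolation=2))
s=env.state();print(s["eef_pos"],s["opening"],s["grip_force"])
I=cv2.GaussianBlur(crop(c,248,216,18),(5,5),0);m=cv2.inRange(cv2.cvtColor(I,cv2.COLOR_BGR2HSV),(15,110,40),(38,255,255))
ce,q=blob(m,(248,216),18);P=rayv(c,q,28);D=np.linalg.norm(P[:,None]-P[None],axis=2);i,j=np.unravel_index(D.argmax(),D.shape);v=P[i]-P[j]
print("wing",ray(c,*ce,16).round(1),"tile 614.2,-87.1 @13",np.degrees(np.arctan2(v[1],v[0]))%180)
I=cv2.GaussianBlur(crop(c,230,161,16),(5,5),0);m=cv2.inRange(cv2.cvtColor(I,cv2.COLOR_BGR2HSV),(15,110,40),(38,255,255))
ce,q=blob(m,(230,161),16);print("rnut",ray(c,*ce,13).round(1),"tile 459.2,-246.1")
```

```text
[572.75609998  89.22010137 159.9839198 ] 0.549665716565017 0.0
wing [610.6 -88.3] tile 614.2,-87.1 @13 20.511683955785852
rnut [ 459.6 -245.5] tile 459.2,-246.1
```

View pics/g9.png

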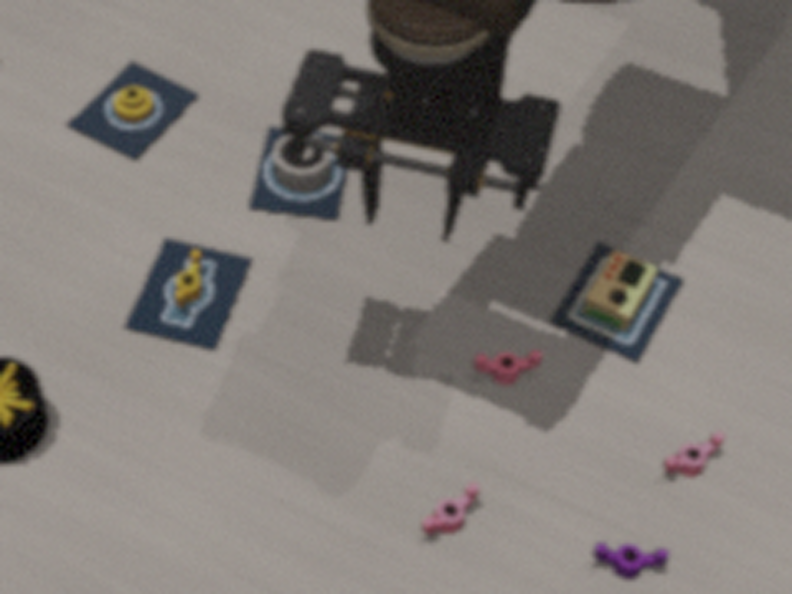

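All four pieces stand on their tiles. The wing nut's tips are at (195,256) and (179,304) in the crop and its bore at (187,281). I'll check its alignment and centring with the tips and bore, and with the top camera.

Run:
```python
from h import *
from cell import env
c=pickle.load(open("s7.pkl","rb"));f=lambda P,z:rayv(c,np.array(P,float)/3.3+[190,130]-.35,z)
an=lambda v:round(np.degrees(np.arctan2(v[1],v[0]))%180,1)
w=f([(195,256),(179,304)],27);print("tips",w.mean(0).round(1),an(w[0]-w[1]),"bore",f([(187,281)],20).round(1))
c=env.read_camera("top");k=8;cv2.imwrite("pics/t9.png",np.vstack([np.hstack([crop(c,312,200,20,9),crop(c,211,256,20,9)])]))
```

```text
tips [617.7 -85.4] 17.4 bore [[614.5 -88. ]]
```

View pics/t9.png

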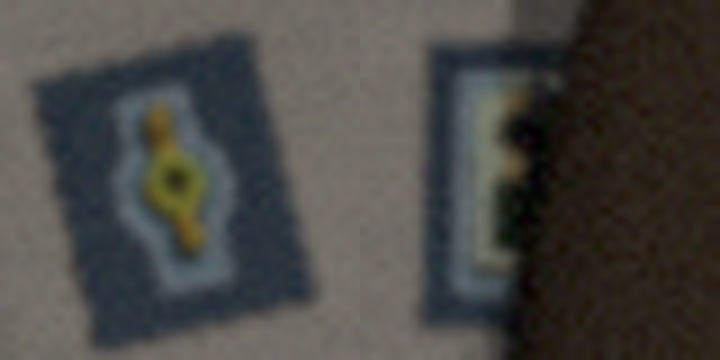

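The top crop shows the wing nut centred in its outline: bore at (177,178) against an outline centre of about (175,188), a gap that parallax accounts for. It lies within about 3° of the outline's direction. The timer's visible edge is parallel to its outline.

```bash
python3 -c "
from cell import env
print(env.job_done())"
```

```text
the job is handed in; nothing more can be done
None
```

I set the tin, timer, round nut and wing nut down in that order, each upright, released and inside its own outline. In the last pictures the tin and both nuts measured within about 1 mm of centre and the wing nut within about 4° of its outline. I checked the timer's fit by eye only. I never moved the clamp or spool, and I handed the job in at about 28 s.

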